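# Put the groceries away by kind

## Robot

A 6-joint arm with a two-finger parallel gripper is mounted at the origin on a cart in front of the work surface, level with it; the furniture and walls round the work are solid. World frame = base frame: x ahead of the robot, y to its left, z up, the work surface at z = 0. Lengths are in m, angles in rad, forces in N, time in s.
With the tool pointing down it reaches from about 0.35 to 0.775 m from the base axis. Payload 7.3 kg.
Tool frame: the origin (TCP) lies on the centre line of the jaws, within the pads' length; the fingertips stand 22 mm ahead of it and the grasp point (between the pads) lies 3 mm ahead of it; z points along the fingers, y is the line along which they close (so a half turn about z gives the same grasp; the last joint's range is limited). The gripper opens to 92 mm and grips with 3 to 60 N. Pads are 19 mm wide; open, the fingers measure 130 mm over their backs; the gripper's body (75 mm by 190 mm) begins 47 mm behind the grasp point.
Start: joints at [-1.251, 0.342, 1.524, -0, 1.275, -0.146], TCP at [0.236, -0.469, 0.249] pointing down, gripper open.
Joint ranges: [-2.53, 2.53], [-0.77, 2.02], [0.04, 2.7], [-1, 4.14], [0.28, 2.66], [-3.11, 3.11]. Speed limits (rad/s): [2.57, 2.57, 3.14, 3.14, 3.14, 3.14].

## Interface

Orientations are given as a rotation vector (axis times angle).
In Python, from bench import arm gives the robot as it stands. The module is installed in compiled form; this text tells all that it offers.
- The arm moves only by the tool drive_tool, never from a script. Its argument "increments" is a list of rows, each a list of 3 entries, a list of its own where there are three numbers: the turn, a rotation vector about the tool's x, y, z scaled (see below), then the shift along the tool's x, y, z scaled (see below), then the opening, from 0 (shut) to 1 (fully open). A call has 1 to 8 rows; each row shifts and turns the commanded pose from where the row before left it, along the tool's axes as they then stand; what a row does not reach is not made up. The controller multiplies each number of a shift by 100 mm and each number of a turn by 4 degrees. A row lasts 1/8 s, in which the tool goes at most 62.5 mm and 10.7 degrees, less where a joint would pass 70% of its speed; a pose out of reach is approached as far as the arm can. A call with a number of a shift or a turn outside -1 to 1 is refused whole. A call with a gripper value outside its range is refused whole. The fingers move at their own pace and stop on an object; "grip_force" is the grip in N (left out, the last holds). Time passes only in rows, so rows that do not move let the fingers close. It gives the time, the measured TCP pose, the force, the opening and the grip force at its end, in the units of the state.
- arm.get_obs(): the state, without advancing time (a new reading comes with each control period).
- arm.read_camera(name): name is "scene" or "top"; returns a dict with "pixels" (400x640x3 uint8, blue, green, red), "fov_y" (degrees; the focal length in pixels is half the picture's height over the tangent of half this angle, whatever the lens; pixels are square), "cx", "cy" (the principal point, pixels), "R" (3x3) and "t" (3): a world point X has camera coordinates R X + t. Camera axes: x right, y down, z forward; pixel columns grow to the right and rows downward; lengths in m; the calibration is good to about 2 mm. A picture is of the moment at which its call begins. There is no depth.
- arm.sign_off(): hands the job in; it is judged then, once.
The state is a dict: "time_s": time; "qpos": joint angles; "joint_velocities": joint speeds; "joint_torque": joint torques, N m; "tcp_pos": TCP position; "ee_rot": TCP orientation; "contact_force": force on the tool from outside, world axes, zero at the start; "wrist_torque": the same for the moment, N m; "finger_gap": finger opening in m; "grip_force": force on a finger pad.
Only numpy, scipy, OpenCV 4.12 (cv2) and the standard library are available. Lean on these libraries where they do the work, as an engineer would, in place of code of your own. Each camera call takes 0.05 s, during which the arm holds its last target. There are 200 camera calls.

## Task

Please put the loose groceries on the worktop away by kind: both limes into the red-spotted bowl on the worktop (not the one in the sink), the garlic bulb into the plain white bowl, and the two spice jars into the wooden caddy, standing upright, one in each bay. Set the glass jars down in their bays rather than dropping them, leave the bowls and the caddy upright, and leave the empty drinking glass standing where it is.

Things in the scene. Friction and masses are not known exactly. Their poses are not given: they have to be found in the camera images.
- lime_a_center (a point): the centre of the smaller lime, a green fruit about 44 x 49 mm and 41 mm high, 50 g; it lies on the worktop, can roll when pushed, and can be gripped in any direction. Axes as it happens to lie
- lime_b_center (a point): the centre of the larger lime, a green fruit about 53 x 45 mm and 43 mm high, 50 g; otherwise like the other lime
- garlic_center (a point): a point 25 mm above the foot of the white garlic bulb, in the middle of its thick part; the bulb is about 50 mm in diameter and 56 mm high with its stem, which points up (the point's z), 45 g
- short_jar: glass spice jar with a dark screw cap, standing upright, 44 mm in diameter all the way up, 96 mm tall, 110 g; origin at the centre of its foot, z up along it
- tall_jar: glass spice jar with a dark screw cap, standing upright, 44 mm in diameter all the way up, 105 mm tall, 110 g; origin at the centre of its foot, z up along it
- spotted_bowl: white bowl with red spots round the outside and a small red pattern on its inner floor, standing on the worktop (a like one lies in the sink as part of the room), the wider and lower of the two, 130 mm across the rim, 53 mm high, inner floor about 12 mm up, mouth about 120 mm wide, loose, 350 g; origin at the centre of its underside, z up
- plain_bowl: plain white bowl, the narrower and deeper of the two, 115 mm across the rim, 58 mm high, inner floor about 9 mm up, mouth about 105 mm wide, loose, 300 g; origin at the centre of its underside, z up
- caddy: open wooden caddy, 70 mm (its x) by 134 mm (its y), walls 45 mm high and 6 mm thick, with a small steel wire loop 9 mm out at either end; one cross wall makes two square bays, each 58 x 58 mm, centred at y = +32 mm and y = -32 mm on its own y axis, floor 6 mm above the underside; loose, 600 g; origin at the centre of its underside, z up
- glass: empty clear drinking glass that stands among the groceries, 81 mm wide at the rim, 101 mm tall, not to be moved; origin at the centre of its foot, z up

How it is judged:
At the end, for the whole second after the job is handed in: At rest: lime centres within 50 mm of the spotted bowl's axis, garlic within 45 mm of the plain bowl's, 15-78 mm above its underside; each jar on the floor of its own bay (12 mm, 0.12 rad); bowls, caddy and glass upright (0.12 rad), glass within 30 mm of its start (horizontal distance between each of lime_a_center, lime_b_center and spotted_bowl below 0.05 m and z of lime_a_center in the frame of spotted_bowl between 0.015 and 0.078 m and linear speed of each of lime_a, lime_b, garlic, short_jar, tall_jar below 0.02 m/s and z of lime_b_center in the frame of spotted_bowl between 0.015 and 0.078 m and horizontal distance between garlic_center and plain_bowl below 0.045 m and z of garlic_center in the frame of plain_bowl between 0.015 and 0.078 m and x of short_jar in the frame of caddy between -0.012 and 0.012 m and z of short_jar in the frame of caddy between 0 and 0.014 m and angle between each of short_jar, tall_jar, spotted_bowl, plain_bowl, caddy, glass's own z axis and vertical below 0.12 rad and x of tall_jar in the frame of caddy between -0.012 and 0.012 m and z of tall_jar in the frame of caddy between 0 and 0.014 m and ((y of short_jar in the frame of caddy between 0.02 and 0.044 m and y of tall_jar in the frame of caddy between -0.044 and -0.02 m) or (y of short_jar in the frame of caddy between -0.044 and -0.02 m and y of tall_jar in the frame of caddy between 0.02 and 0.044 m)) and distance of glass from where it was at the start of the episode below 0.03 m); the robot touches nothing.
It fails at once if the short jar let go in the air (its foot 50 mm or more above the worktop) instead of being set down (height (world z) of short_jar above 0.05 m and contact force between the fingers and short_jar below 0.01 N).
It fails at once if the tall jar let go in the air (its foot 50 mm or more above the worktop) instead of being set down (height (world z) of tall_jar above 0.05 m and contact force between the fingers and tall_jar below 0.01 N).
It fails at once if the drinking glass knocked over (angle between glass's own z axis and vertical above 0.5 rad).
It also fails if it takes over 122 s, if anything falls off the work surface, if the arm or the gripper's body presses on something with over 40 N, if the wrist force passes 120 N, or if a joint passes its speed limit or range.

## Working session

There is one attempt and no reset: what is moved stays moved. The work goes in short steps, Python scripts to look and compute and a tool call to move; the robot and the scene stay as the last step left them, time stands still between calls to the robot, and variables do not carry over. Pictures are saved under pics/ and viewed, at most 14 in all, crops included, and the job is handed in when it is done.

Besides the shell and the picture viewer there is one more tool, called after "Request:" as name([rows], argument=value, ...), one row to a line, values as JSON. drive_tool: Moves the arm, as the interface text tells. Its arguments: {"type":"object","properties":{"increments":{"type":"array"},"grip_force":{"type":"number"}},"required":["increments"]}

```bash
mkdir -p pics; python3 - <<'E'
from bench import arm
import cv2,json
o=arm.get_obs(); print(o)
for n in("scene","top"):
    c=arm.read_camera(n); cv2.imwrite(f"pics/{n}0.png",c["pixels"]); print(n,c["fov_y"],c["cx"],c["cy"],c["R"],c["t"])
E
```

```text
{'time_s': 0.0, 'qpos': array([-1.25098867e+00,  3.42709064e-01,  1.52503521e+00,  4.41179272e-05,
        1.27540666e+00, -1.45991284e-01]), 'joint_velocities': array([-0.00113905, -0.00019921,  0.00105795,  0.00032798, -0.00040881,
       -0.00139357]), 'joint_torque': array([-4.11077126e-03, -4.31256652e+01, -2.44223177e+01,  7.13164313e-02,
        5.61437826e-02, -1.08575796e-04]), 'tcp_pos': array([ 0.23571039, -0.46868295,  0.24804568]), 'ee_rot': array([-3.05526432e+00, -7.24699763e-01,  1.46355451e-04]), 'contact_force': array([-0.07543841,  0.14457266,  0.17320825]), 'wrist_torque': array([-0.03001823,  0.02895154, -0.0106853 ]), 'grip_force': 0.0, 'finger_gap': 0.09168981437722869}
scene 45.869263702749414 325.90652533933303 195.02458311341138 [[ 0.99823346  0.05939193 -0.00159855]
 [ 0.05082614 -0.86757836 -0.49469637]
 [-0.03076784  0.49374122 -0.86906441]] [-0.49205223  0.03671089  1.2267294 ]
top 53.89195366053936 320.7354795484596 202.42798101523704 [[-0.00386761 -0.99980308  0.01946406]
 [-0.99540365  0.00198659 -0.09574768]
 [ 0.09569016 -0.01974491 -0.99521532]] [0.0081375  0.50730448 1.05962172]
```

View pics/scene0.png

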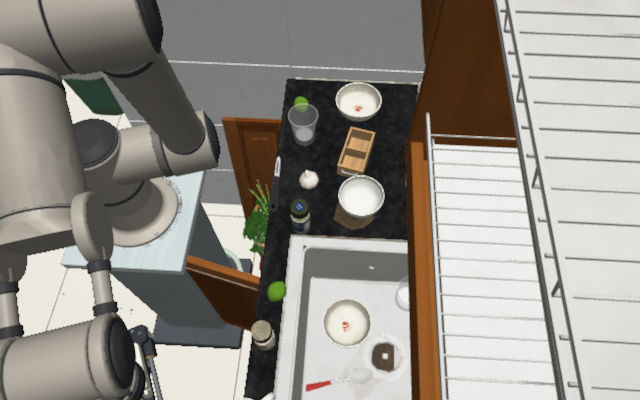

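View pics/top0.png

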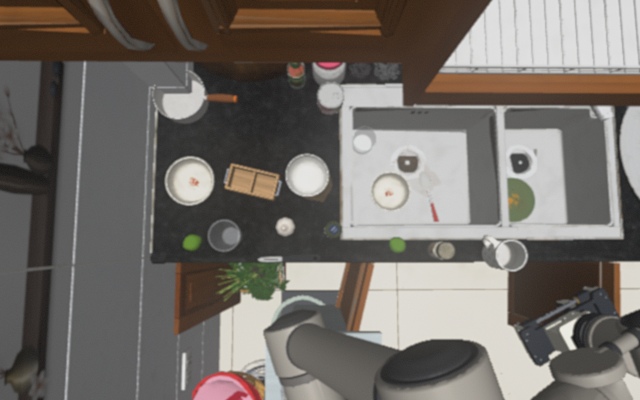

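The scene view shows limes at (301,103) and (277,291), the garlic at (309,179), jars at (300,212) and (263,335), the worktop spotted bowl at (358,101), caddy (357,151), plain bowl (361,196) and glass (303,124). The top view shows the same things at (192,242), (397,244), (285,227), (332,230), (442,250), (190,181), (253,181), (307,176) and (224,236). I'll enlarge both.

```bash
python3 - <<'E'
import cv2
a=cv2.imread("pics/scene0.png")[75:360,240:420]; cv2.imwrite("pics/s_crop.png",cv2.resize(a[:165],None,fx=3.6,fy=3.6,interpolation=cv2.INTER_CUBIC))
b=cv2.imread("pics/top0.png")[145:270,150:460]; cv2.imwrite("pics/t_crop.png",cv2.resize(b,None,fx=2.5,fy=2.5,interpolation=cv2.INTER_CUBIC))
E
```

```text
(no output)
```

View pics/s_crop.png

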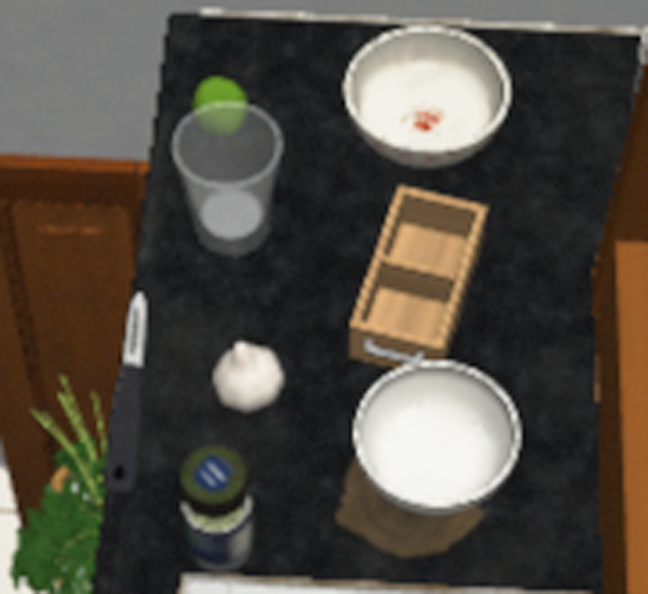

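View pics/t_crop.png

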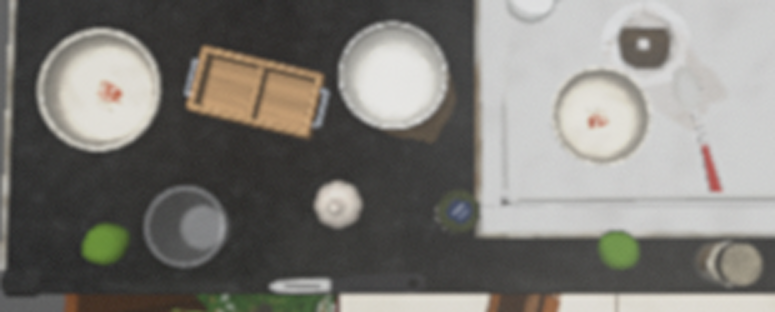

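Scene crop: the plain bowl may stand on a brown mat, the knife lies near the edge, and the glass is close to the lime. Top crop: the cap centres, caddy corners and bowl rims are all clear. Next I'll mask and triangulate.

```bash
cat >h.py <<'E'
import numpy as np,cv2
from bench import arm
def cam(n):
    c=arm.read_camera(n); c["f"]=200/np.tan(np.radians(c["fov_y"]/2)); return c
def ray(c,u,v):
    d=c["R"].T@np.array([(u-c["cx"])/c["f"],(v-c["cy"])/c["f"],1]); return -c["R"].T@c["t"],d
def plane(c,u,v,z):
    o,d=ray(c,u,v); return o+d*(z-o[2])/d[2]
def tri(c1,p1,c2,p2):
    o1,d1=ray(c1,*p1);o2,d2=ray(c2,*p2)
    s=np.linalg.lstsq(np.c_[d1,-d2],o2-o1,rcond=None)[0]
    a,b=o1+d1*s[0],o2+d2*s[1]; return (a+b)/2,np.linalg.norm(a-b)
def blob(c,box,lo,hi):
    x0,y0,x1,y1=box; h=cv2.cvtColor(c["pixels"][y0:y1,x0:x1],cv2.COLOR_BGR2HSV)
    m=cv2.morphologyEx(cv2.inRange(h,lo,hi),cv2.MORPH_CLOSE,np.ones((3,3)))
    k=max(cv2.findContours(m,cv2.RETR_EXTERNAL,cv2.CHAIN_APPROX_NONE)[0],key=cv2.contourArea)
    return k.reshape(-1,2)+[x0,y0]
def cen(k):
    M=cv2.moments(k.reshape(-1,1,2)); return np.array([M["m10"],M["m01"]])/M["m00"]
G=((35,90,50),(75,255,255)); W=((0,0,95),(179,70,255)); B=((5,70,60),(25,255,255))
E
python3 - <<'E'
from h import *
np.set_printoptions(precision=4,suppress=True)
s,t=cam("scene"),cam("top")
def ext(k): x,y,w,h=cv2.boundingRect(k.reshape(-1,1,2).astype(np.int32)); return (x,y,w,h)
for n,bs,bt,c in [("limeA",(288,92,316,118),(178,230,204,254),G),("limeB",(262,275,292,308),(385,232,411,256),G),
 ("garlic",(296,165,322,192),(272,214,298,240),W),("spot",(332,78,386,124),(162,152,218,210),W),("plain",(334,174,390,220),(282,152,332,200),W)]:
    ks,kt=blob(s,bs,*c),blob(t,bt,*c); print(n,cen(ks),ext(ks),cen(kt),ext(kt),tri(s,cen(ks),t,cen(kt)))
k=blob(t,(218,158,286,206),*B); r=cv2.minAreaRect(k.reshape(-1,1,2).astype(np.int32)); print(r)
bp=cv2.boxPoints(r); P=np.array([plane(t,u,v,.045) for u,v in bp]);print(P,P.mean(0),np.linalg.norm(np.diff(P,axis=0),axis=1))
k2=blob(s,(334,124,378,178),*B);print(ext(k2),cv2.approxPolyDP(k2.reshape(-1,1,2).astype(np.int32),3,True).reshape(-1,2))
a=cv2.resize(s["pixels"][195:355,250:310],None,fx=5,fy=5,interpolation=2)
b=cv2.resize(t["pixels"][215:265,322:362],None,fx=8,fy=8,interpolation=2);c=cv2.resize(t["pixels"][230:275,420:460],None,fx=8,fy=8,interpolation=2)
o=np.zeros((600,640,3),np.uint8); aa=cv2.resize(s["pixels"][195:240,280:320],None,fx=7,fy=6.6,interpolation=2); ab=cv2.resize(s["pixels"][315:360,245:285],None,fx=7,fy=6.6,interpolation=2)
o[:297,:280]=aa;o[300:597,:280]=ab;o[:300,300:620]=b[:300];o[300:600,300:620]=c[:300];cv2.imwrite("pics/jars.png",o)
E
```

```text
limeA [301.04   102.1074] (293, 96, 16, 14) [191.6681 242.0548] (183, 234, 19, 17) (array([0.4002, 0.3539, 0.0347]), np.float64(0.00017577230236275239))
limeB [276.0303 290.8863] (267, 281, 19, 21) [397.1107 244.5638] (390, 238, 15, 14) (array([ 0.3901, -0.2029,  0.0209]), np.float64(0.0018928926685583272))
garlic [308.5345 179.1398] (299, 170, 20, 19) [284.7123 226.2952] (275, 217, 20, 20) (array([0.4414, 0.1056, 0.0194]), np.float64(0.0014578658201445656))
spot [358.5685  97.5631] (332, 78, 54, 43) [189.1725 180.3762] (164, 156, 51, 50) (array([0.5637, 0.3569, 0.0613]), np.float64(0.0006995755286248078))
plain [360.7592 195.3181] (338, 174, 47, 44) [307.4829 175.3449] (285, 152, 47, 48) (array([0.5775, 0.0427, 0.0572]), np.float64(0.0003286302652458805))
((251.55902099609375, 181.25213623046875), (51.882999420166016, 28.026084899902344), 13.392498016357422)
[[0.5426 0.2704 0.045 ]
 [0.6172 0.2544 0.045 ]
 [0.5841 0.1173 0.045 ]
 [0.5097 0.1343 0.045 ]] [0.5634 0.1941 0.045 ] [0.0763 0.141  0.0763]
(337, 126, 39, 52) [[375 132]
 [350 126]
 [337 163]
 [338 174]
 [363 174]]
```

View pics/jars.png

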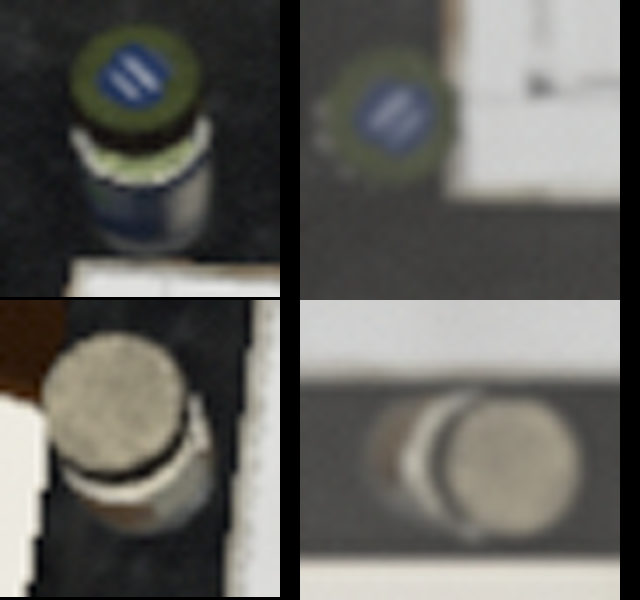

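The blue cap's centre is at about scene (299.4,206.7), top (333.9,229.5). The grey cap's centre is at about scene (261.6,330.5), top (446.6,250.9). The blue jar touches neither neighbour but stands close to the sink rim.

```bash
python3 - <<'E'
from h import *
np.set_printoptions(precision=4,suppress=True)
s,t=cam("scene"),cam("top")
def p(n,a,b): print(n,*tri(s,np.array(a)-.5,t,np.array(b)-.5))
p("blue",(299.4,206.7),(333.9,229.5)); p("grey",(261.6,330.5),(446.6,250.9))
p("blue_r",(299.4+9.2,206.7),(333.9,229.5-8))
p("spot",(358.7,101.4),(189.6,180.6)); p("plain",(361.5,195),(307,175.4))
p("caddy far-left (y-,x+) etc",(487/3.6+240,207/3.6+75),(205/2.5+150,46/2.5+145))
p("caddy2",(402/3.6+240,187/3.6+75),(188/2.5+150,107/2.5+145))
p("caddy3",(350/3.6+240,325/3.6+75),(311/2.5+150,137/2.5+145))
p("caddy4",(445/3.6+240,335/3.6+75),(325/2.5+150,73/2.5+145))
p("spots",(427/3.6+240,119/3.6+75),(110/2.5+150,92/2.5+145))
p("glassrim",(228/3.6+240,150/3.6+75),(185/2.5+150,226/2.5+145))
p("glassfoot",(233/3.6+240,218/3.6+75),(203/2.5+150,227/2.5+145))
print("limeA",plane(t,191.67,242.05,.0205),"sc",plane(s,301,102.1,.0205));print("limeB",plane(t,397.1,244.56,.0215))
for y in(105,96,):print(plane(t,333.4,229,y/1e3),plane(t,446.1,250.4,y/1e3))
print(plane(t,284.7,226.3,.025))
# edge of worktop & sink rim in top view, knife
print("edge",plane(t,250,261,0),plane(t,420,261,0),"sinkrim x",plane(t,420,240,0))
k=blob(t,(385,232,411,256),*G);k2=blob(t,(178,230,204,254),*G)
for q in(k,k2): print(cv2.fitEllipse(q.reshape(-1,1,2).astype(np.int32)))
E
```

```text
blue [ 0.4314 -0.0236  0.107 ] 0.0007863591711126172
grey [ 0.3769 -0.3121  0.0958] 0.0008331970317700853
blue_r [ 0.4523 -0.0234  0.1088] 0.0007912194666396372
spot [0.5656 0.363  0.0412] 0.0032530044480271894
plain [0.5784 0.0452 0.057 ] 0.00036318458956679817
caddy far-left (y-,x+) etc [0.6122 0.248  0.0495] 0.0012119431703977764
caddy2 [0.5468 0.266  0.0456] 6.324567848694983e-05
caddy3 [0.5132 0.1326 0.0535] 0.00014229544952433154
caddy4 [0.5804 0.1167 0.0704] 0.001549394725690758
spots [0.5663 0.3584 0.0173] 0.0023008240142317555
glassrim [0.4172 0.2557 0.0935] 0.0018567178382909292
glassfoot [0.4174 0.2544 0.012 ] 0.0014231041231968842
limeA [0.4001 0.3582 0.0205] sc [0.3985 0.3661 0.0205]
limeB [ 0.391  -0.2025  0.0215]
[ 0.4319 -0.0236  0.105 ] [ 0.3768 -0.3091  0.105 ]
[ 0.4321 -0.024   0.096 ] [ 0.3765 -0.3121  0.096 ]
[0.4419 0.1054 0.025 ]
edge [0.3472 0.2026 0.    ] [ 0.3449 -0.2703  0.    ] sinkrim x [ 0.4032 -0.2719  0.    ]
((397.12994384765625, 244.6068572998047), (12.760313034057617, 14.947831153869629), 117.61578369140625)
((191.60789489746094, 242.05239868164062), (15.462519645690918, 19.058637619018555), 65.98493957519531)
```

```bash
python3 - <<'E'
from h import *
o=np.zeros((520,760,3),np.uint8)
t,s=cv2.imread("pics/top0.png"),cv2.imread("pics/scene0.png")
o[:,:]=0; o[0:260,0:340]=0
a=cv2.resize(t[158:206,220:288],None,fx=6,fy=10,interpolation=2); b=cv2.resize(s[122:182,332:382],None,fx=7,fy=8,interpolation=2)
o[:480,:408]=a;o[:480,410:760]=b;cv2.imwrite("pics/caddy.png",o)
E
```

```text
(no output)
```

View pics/caddy.png

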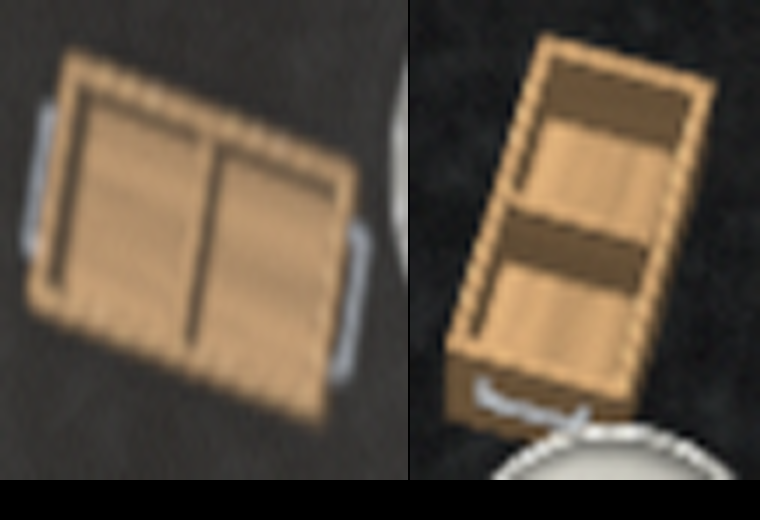

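Request:
drive_tool([
  [[0,0,0.954],[0,0,0],1],
  [[0,0,0.954],[0,0,0],1],
  [[0,0,0.954],[0,0,0],1],
  [[0,0,0.954],[0,0,0],1],
  [[0,0,0.954],[0,0,0],1],
  [[0,0,0.954],[0,0,0],1],
  [[0,0,0.954],[0,0,0],1],
  [[0,0,0],[0,0,0],1],
], grip_force=12)

```text
time_s: 1.3
tcp_pos: [0.2358, -0.469, 0.2487]
ee_rot: [-3.142, -0.0, 0.0]
contact_force: [0.5, -1.1, -0.5]
finger_gap: 0.0919
grip_force: 0.0
```

The caddy's rim corners are clear in both views. In the crop (top view, left half) they are at (70,52), (355,160), (325,425) and (30,300).

```bash
python3 - <<'E'
from h import *
np.set_printoptions(precision=4,suppress=True)
s,t=cam("scene"),cam("top")
T=np.array([(70,52),(30,300),(325,425),(355,160)])/[6,10]+[219.5,157.5]
S=(np.array([(713,82),(545,37),(450,345),(632,398)])-[410,0])/[7,8]+[331.5,121.5]
for z in(.045,):
  A=np.array([plane(t,*p,z) for p in T]);B=np.array([plane(s,*p,z) for p in S]);C=np.array([tri(s,q,t,p)[0] for p,q in zip(T,S)])
  for X in(A,B,C):
    y=(X[0]+X[1]-X[2]-X[3]); print(X,X.mean(0),np.degrees(np.arctan2(y[0],y[1])),np.linalg.norm(np.roll(X,1,0)-X,axis=1))
E
```

```text
[[0.6142 0.25   0.045 ]
 [0.5463 0.2667 0.045 ]
 [0.5122 0.134  0.045 ]
 [0.5845 0.121  0.045 ]] [0.5643 0.1929 0.045 ] 13.727358486544537 [0.1324 0.0699 0.137  0.0735]
[[0.612  0.2521 0.045 ]
 [0.5458 0.2675 0.045 ]
 [0.5145 0.1387 0.045 ]
 [0.583  0.1221 0.045 ]] [0.5638 0.1951 0.045 ] 13.1191381164608 [0.1331 0.068  0.1326 0.0705]
[[0.6124 0.2488 0.0497]
 [0.5459 0.2662 0.0467]
 [0.513  0.1336 0.0521]
 [0.5834 0.1207 0.0476]] [0.5637 0.1923 0.049 ] 13.356782604940841 [0.1314 0.0688 0.1367 0.0718]
```

Request:
drive_tool([
  [[0,0,0],[0.26,-0.44,0],1],
  [[0,0,0],[0.26,-0.44,0],1],
  [[0,0,0],[0.26,-0.44,0],1],
  [[0,0,0],[0.26,-0.44,0],1],
  [[0,0,0],[0.26,-0.44,0],1],
  [[0,0,0],[0.25,-0.465,0],1],
  [[0,0,0],[0,0,0.6],1],
  [[0,0,0],[0,0,0.6],1],
])

```text
time_s: 2.4
tcp_pos: [0.3919, -0.2022, 0.1281]
ee_rot: [3.139, 0.005, 0.004]
contact_force: [0.4, -1.2, -0.8]
finger_gap: 0.0917
grip_force: 0.0
```

Lime B's gripper body would overlap the short jar, so I'll take the jars first. I'm raising, shifting over the short jar and rotating to the caddy's yaw.

Request:
drive_tool([
  [[0,0,0],[0,0,-0.6],1],
  [[0,0,-1],[-0.07,0.55,0],1],
  [[0,0,-1],[-0.07,0.55,0],1],
  [[0,0,-1],[0,0,0],1],
  [[0,0,-1],[0,0,0],1],
  [[0,0,-1],[0,0,0],1],
  [[0,0,-1],[0,0,0],1],
  [[0,0,-1],[0,0,0],1],
])

```text
time_s: 3.4
tcp_pos: [0.3808, -0.313, 0.1887]
ee_rot: [3.047, 0.765, 0.0]
contact_force: [-0.2, -0.3, -0.3]
finger_gap: 0.0921
grip_force: 0.0
```

Request:
drive_tool([
  [[0,0,-1],[0,0,0],1],
  [[0,0,-1],[0,0,0],1],
  [[0,0,-1],[0,0,0],1],
  [[0,0,-1],[0,0,0],1],
  [[0,0,-1],[0,0,0],1],
  [[0,0,-1],[0,0,0],1],
  [[0,0,-1],[0,0,0],1],
  [[0,0,-1],[0,0,0],1],
])

```text
time_s: 4.4
tcp_pos: [0.3807, -0.313, 0.1887]
ee_rot: [2.718, 1.575, 0.0]
contact_force: [-1.1, 0.4, -0.1]
finger_gap: 0.0916
grip_force: 0.0
```

Request:
drive_tool([
  [[0,0,-1],[0,0,0],1],
  [[0,0,-1],[0,0,0],1],
  [[0,0,-1],[0,0,0],1],
  [[0,0,-1],[0,0,0],1],
  [[0,0,-0.15],[0,0,0],1],
  [[0,0,0],[0,0,0],1],
])

```text
time_s: 5.15
tcp_pos: [0.3808, -0.313, 0.1888]
ee_rot: [2.466, 1.946, -0.0]
contact_force: [-0.5, -0.0, 0.4]
finger_gap: 0.0917
grip_force: 0.0
```

```bash
cat >>h.py <<'E'
from scipy.spatial.transform import Rotation as Ro
def go(*targets):
    "tool-frame deltas (units of 100 mm) from the present TCP through the targets"
    o=arm.get_obs(); R=Ro.from_rotvec(o["ee_rot"]).as_matrix(); p=o["tcp_pos"]
    print(p.round(4),"yaw x",np.degrees(np.arctan2(R[1,0],R[0,0])).round(2),"tilt",np.degrees(np.arccos(-R[2,2])).round(2),"t",o["time_s"],"gap",o["finger_gap"],"q6",o["qpos"][5])
    for q in targets: q=np.array(q); print(q,"->",(R.T@(q-p)*10).round(3)); p=q
E
python3 -c "
from h import *
go((.377,-.312,.18),(.377,-.312,.075),(.377,-.312,.21))"
```

```text
[ 0.3808 -0.313   0.1888] yaw x 76.54 tilt 0.01 t 5.15 gap 0.09172460468919716 q6 -0.6086959990906545
[ 0.377 -0.312  0.18 ] -> [ 0.001 -0.039  0.088]
[ 0.377 -0.312  0.075] -> [ 0.   -0.    1.05]
[ 0.377 -0.312  0.21 ] -> [-0.    0.   -1.35]
```

Request:
drive_tool([
  [[0,0,0],[0,-0.04,0.3],1],
  [[0,0,0],[0,0,0.45],1],
  [[0,0,0],[0,0,0.388],1],
  [[0,0,0],[0,0,0],1],
  [[0,0,0],[0,0,0],0],
  [[0,0,0],[0,0,0],0],
  [[0,0,0],[0,0,0],0],
  [[0,0,0],[0,0,0],0],
], grip_force=20)

```text
time_s: 6.15
tcp_pos: [0.3771, -0.3123, 0.0756]
ee_rot: [2.465, 1.946, 0.0]
contact_force: [0.4, -0.6, -0.3]
finger_gap: 0.0567
grip_force: 0.0
```

Request:
drive_tool([
  [[0,0,0],[0,0,0],0],
  [[0,0,0],[0,0,0],0],
  [[0,0,0],[0,0,-0.1],0],
  [[0,0,0],[0,0,-0.1],0],
])

```text
time_s: 6.65
tcp_pos: [0.3768, -0.3121, 0.0956]
ee_rot: [-2.466, -1.947, 0.0]
contact_force: [1.3, 0.1, -0.8]
finger_gap: 0.0428
grip_force: 20.0
```

Request:
drive_tool([
  [[0,0,0],[0,0,-0.35],0],
  [[0,0,0],[0,0,-0.5],0],
  [[0,0,0],[0,0,-0.4],0],
  [[0,0,0],[0,0,-0.1],0],
])

```text
time_s: 7.15
tcp_pos: [0.3776, -0.3128, 0.233]
ee_rot: [2.461, 1.943, 0.0]
contact_force: [0.0, 1.0, -2.1]
finger_gap: 0.0428
grip_force: 20.0
```

```bash
python3 -c "
from h import *
go((.5714,.2251,.23),(.5714,.2251,.09))"
```

```text
[ 0.3776 -0.3128  0.233 ] yaw x 76.58 tilt 0.34 t 7.15 gap 0.04281720225714439 q6 -0.6140808337331037
[0.5714 0.2251 0.23  ] -> [5.682 0.637 0.014]
[0.5714 0.2251 0.09  ] -> [ 0.005 -0.007  1.4  ]
```

Request:
drive_tool([
  [[0,0,0],[0.3,0.05,0],0],
  [[0,0,0],[0.5,0.06,0],0],
  [[0,0,0],[0.5,0.06,0],0],
  [[0,0,0],[0.5,0.06,0],0],
  [[0,0,0],[0.5,0.06,0],0],
  [[0,0,0],[0.5,0.06,0],0],
  [[0,0,0],[0.5,0.06,0],0],
  [[0,0,0],[0.5,0.06,0],0],
])

```text
time_s: 8.15
tcp_pos: [0.5106, 0.0483, 0.2288]
ee_rot: [-2.465, -1.946, 0.002]
contact_force: [0.2, -0.5, -1.3]
finger_gap: 0.043
grip_force: 20.0
```

Request:
drive_tool([
  [[0,0,0],[0.5,0.06,0],0],
  [[0,0,0],[0.5,0.05,0],0],
  [[0,0,0],[0.5,0.05,0],0],
  [[0,0,0],[0.3,0.05,0],0],
  [[0,0,0],[0.08,0,0],0],
  [[0,0,0],[0,0,0],0],
  [[0,0,0],[0,0,0],0],
])

```text
time_s: 9.02
tcp_pos: [0.5746, 0.2235, 0.2297]
ee_rot: [2.467, 1.945, -0.002]
contact_force: [0.2, 0.8, -1.9]
finger_gap: 0.0428
grip_force: 20.0
```

```bash
python3 -c "
from h import *
go((.5714,.2251,.15),(.5714,.2251,.1),(.5714,.2251,.085))
cv2.imwrite('pics/a.png',cv2.resize(cam('scene')['pixels'][60:240,240:420],None,fx=3.2,fy=3.2,interpolation=2))"
```

```text
[0.5746 0.2235 0.2297] yaw x 76.52 tilt 0.05 t 9.025 gap 0.04281736121415699 q6 0.4823254740204876
[0.5714 0.2251 0.15  ] -> [ 0.009 -0.034  0.797]
[0.5714 0.2251 0.1   ] -> [0.  0.  0.5]
[0.5714 0.2251 0.085 ] -> [0.   0.   0.15]
```

View pics/a.png

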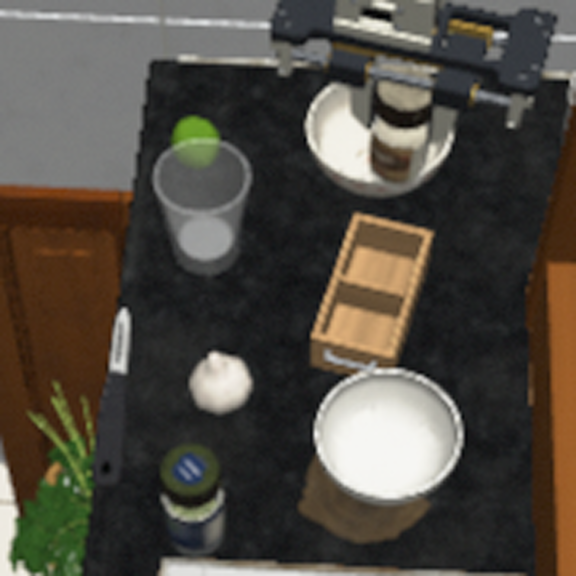

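The jar hangs upright in the fingers at about (400,135), and the caddy is undisturbed at (370,290). I'm descending in steps.

Request:
drive_tool([
  [[0,0,0],[0.01,-0.034,0.4],0],
  [[0,0,0],[0,0,0.4],0],
  [[0,0,0],[0,0,0.1],0],
  [[0,0,0],[0,0,0],0],
])

```text
time_s: 9.57
tcp_pos: [0.572, 0.2259, 0.1403]
ee_rot: [2.466, 1.946, -0.0]
contact_force: [-0.7, -0.2, -1.7]
finger_gap: 0.0427
grip_force: 20.0
```

```bash
python3 -c "
from h import *
go((.5714,.2251,.13),(.5714,.2251,.085))
o=np.zeros((600,760,3),np.uint8)
o[:600,:380]=cv2.resize(cam('scene')['pixels'][110:190,330:390],(380,600),interpolation=2)
o[:600,380:]=cv2.resize(cam('top')['pixels'][150:210,210:290],(380,600),interpolation=2)
cv2.imwrite('pics/b.png',o)"
```

```text
[0.572  0.2259 0.1403] yaw x 76.53 tilt 0.01 t 9.575 gap 0.042690580886426466 q6 0.4867386336032359
[0.5714 0.2251 0.13  ] -> [-0.009 -0.004  0.103]
[0.5714 0.2251 0.085 ] -> [ 0.   -0.    0.45]
```

View pics/b.png

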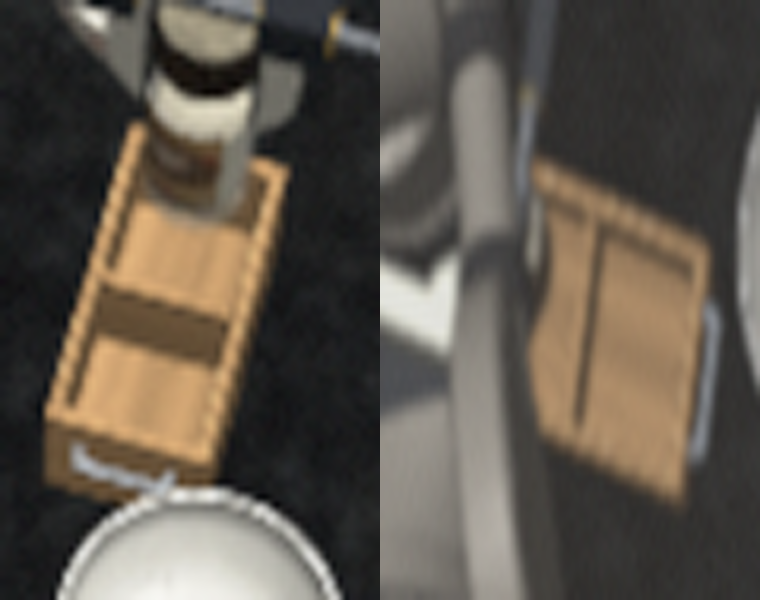

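The jar's foot is above the +y bay and centred in x, consistent with the plan: foot at about (190,215) in the left panel. Lowering it.

Request:
drive_tool([
  [[0,0,0],[-0.01,0,0.15],0],
  [[0,0,0],[0,0,0.15],0],
  [[0,0,0],[0,0,0.15],0],
  [[0,0,0],[0,0,0.08],0],
  [[0,0,0],[0,0,0.03],0],
  [[0,0,0],[0,0,0],0],
])

```text
time_s: 10.42
tcp_pos: [0.5717, 0.2255, 0.0839]
ee_rot: [2.466, 1.947, 0.0]
contact_force: [-0.0, 0.8, -1.6]
finger_gap: 0.043
grip_force: 20.0
```

Request:
drive_tool([
  [[0,0,0],[0,0,0.015],0],
  [[0,0,0],[0,0,0.01],0],
  [[0,0,0],[0,0,0],0],
])

```text
time_s: 10.8
tcp_pos: [0.5716, 0.2254, 0.0815]
ee_rot: [2.466, 1.946, 0.0]
contact_force: [0.0, -0.6, -1.2]
finger_gap: 0.0426
grip_force: 20.0
```

Request:
drive_tool([
  [[0,0,0],[0,0,0],0.55],
  [[0,0,0],[0,0,0],0.7],
  [[0,0,0],[0,0,0],0.8],
  [[0,0,0],[0,0,0],0.8],
  [[0,0,0],[0,0,-0.3],1],
  [[0,0,0],[0,0,-0.5],1],
  [[0,0,0],[0,0,-0.5],1],
  [[0,0,0],[0,0,-0.2],1],
])

```text
time_s: 11.8
tcp_pos: [0.5726, 0.2257, 0.2351]
ee_rot: [2.464, 1.945, 0.008]
contact_force: [-0.3, 0.1, -0.4]
finger_gap: 0.0915
grip_force: 0.0
```

```bash
python3 -c "
from h import *
go((.432,-.024,.23),(.432,-.024,.075))"
```

```text
[0.5726 0.2257 0.2351] yaw x 76.58 tilt 0.32 t 11.8 gap 0.09152048981389535 q6 0.48536333429090384
[ 0.432 -0.024  0.23 ] -> [-2.756 -0.788  0.04 ]
[ 0.432 -0.024  0.075] -> [-0.004 -0.008  1.55 ]
```

Request:
drive_tool([
  [[0,0,0],[-0.36,-0.1,0],1],
  [[0,0,0],[-0.5,-0.14,0],1],
  [[0,0,0],[-0.5,-0.14,0],1],
  [[0,0,0],[-0.5,-0.14,0],1],
  [[0,0,0],[-0.5,-0.14,0],1],
  [[0,0,0],[-0.3,-0.1,0],1],
  [[0,0,0],[-0.1,-0.03,0],1],
  [[0,0,0],[0,0,0],1],
])

```text
time_s: 12.8
tcp_pos: [0.4309, -0.0247, 0.2316]
ee_rot: [2.467, 1.945, 0.001]
contact_force: [-0.2, -0.5, 0.2]
finger_gap: 0.0917
grip_force: 0.0
```

```bash
python3 -c "
from h import *
go((.432,-.024,.23),(.432,-.024,.075))"
```

```text
[ 0.4309 -0.0247  0.2316] yaw x 76.51 tilt 0.04 t 12.8 gap 0.09171904846739351 q6 -0.00018031829486623625
[ 0.432 -0.024  0.23 ] -> [0.01  0.009 0.016]
[ 0.432 -0.024  0.075] -> [-0.00e+00 -1.00e-03  1.55e+00]
```

Request:
drive_tool([
  [[0,0,0],[0.01,0.01,0.3],1],
  [[0,0,0],[0,0,0.45],1],
  [[0,0,0],[0,0,0.45],1],
  [[0,0,0],[0,0,0.366],1],
  [[0,0,0],[0,0,0],1],
  [[0,0,0],[0,0,0],0],
  [[0,0,0],[0,0,0],0],
  [[0,0,0],[0,0,0],0],
])

```text
time_s: 13.8
tcp_pos: [0.4325, -0.024, 0.0759]
ee_rot: [2.464, 1.945, 0.002]
contact_force: [-0.1, 0.1, -0.4]
finger_gap: 0.0664
grip_force: 0.0
```

Request:
drive_tool([
  [[0,0,0],[0,0,0],0],
  [[0,0,0],[0,0,0],0],
  [[0,0,0],[0,0,0],0],
])

```text
time_s: 14.18
tcp_pos: [0.4318, -0.024, 0.0749]
ee_rot: [2.466, 1.946, 0.0]
contact_force: [-1.3, 0.3, 1.6]
finger_gap: 0.0435
grip_force: 19.9
```

Request:
drive_tool([
  [[0,0,0],[0,0,-0.1],0],
  [[0,0,0],[0,0,-0.4],0],
  [[0,0,0],[0,0,-0.5],0],
  [[0,0,0],[0,0,-0.45],0],
  [[0,0,0],[0,0,-0.1],0],
  [[0,0,0],[0.3,0.11,0],0],
  [[0,0,0],[0.4,0.15,0],0],
  [[0,0,0],[0.4,0.15,0],0],
])

```text
time_s: 15.18
tcp_pos: [0.4973, 0.0744, 0.2291]
ee_rot: [-2.466, -1.945, 0.002]
contact_force: [0.8, -0.8, -0.8]
finger_gap: 0.0437
grip_force: 19.9
```

Request:
drive_tool([
  [[0,0,0],[0.4,0.15,0],0],
  [[0,0,0],[0.4,0.15,0],0],
  [[0,0,0],[0.2,0.07,0],0],
  [[0,0,0],[0,0,0],0],
  [[0,0,0],[0,0,0],0],
])

```text
time_s: 15.8
tcp_pos: [0.5557, 0.1616, 0.2291]
ee_rot: [-2.465, -1.946, 0.003]
contact_force: [0.0, 0.4, -1.4]
finger_gap: 0.0435
grip_force: 19.9
```

```bash
python3 -c "
from h import *
go((.5566,.1629,.23),(.5566,.1629,.14),(.5566,.1629,.083))
o=np.zeros((600,760,3),np.uint8)
o[:600,:380]=cv2.resize(cam('scene')['pixels'][110:190,330:390],(380,600),interpolation=2)
o[:600,380:]=cv2.resize(cam('top')['pixels'][150:210,210:290],(380,600),interpolation=2)
cv2.imwrite('pics/c.png',o)"
```

```text
[0.5557 0.1616 0.2291] yaw x 76.57 tilt 0.12 t 15.8 gap 0.04351597138308243 q6 0.38532962910096663
[0.5566 0.1629 0.23  ] -> [ 0.014  0.006 -0.009]
[0.5566 0.1629 0.14  ] -> [0.001 0.001 0.9  ]
[0.5566 0.1629 0.083 ] -> [0.001 0.001 0.57 ]
```

View pics/c.png

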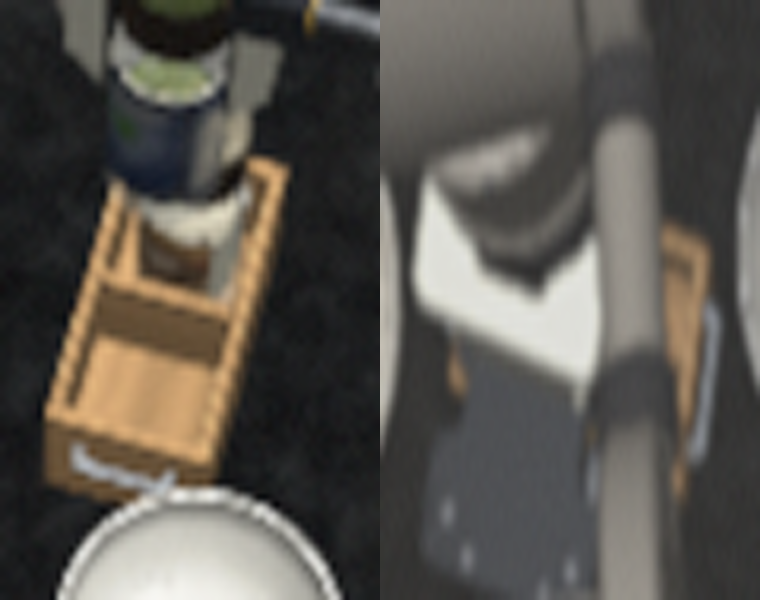

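The short jar stands in the far bay (about (185,240), left panel), the near bay is free and the caddy hasn't moved. Lowering the tall jar.

Request:
drive_tool([
  [[0,0,0],[0.01,0.01,0.35],0],
  [[0,0,0],[0,0,0.4],0],
  [[0,0,0],[0,0,0.3],0],
  [[0,0,0],[0,0,0.2],0],
  [[0,0,0],[0,0,0.12],0],
  [[0,0,0],[0,0,0.06],0],
  [[0,0,0],[0,0,0.03],0],
  [[0,0,0],[0,0,0],0],
])

```text
time_s: 16.9
tcp_pos: [0.5579, 0.1629, 0.0842]
ee_rot: [2.465, 1.946, 0.001]
contact_force: [-0.8, -0.0, -0.4]
finger_gap: 0.0436
grip_force: 19.9
```

Request:
drive_tool([
  [[0,0,0],[0,0,0.02],0],
  [[0,0,0],[0,0,0.013],0],
  [[0,0,0],[0,0,0],0],
])

```text
time_s: 17.27
tcp_pos: [0.5578, 0.163, 0.0809]
ee_rot: [2.465, 1.946, 0.001]
contact_force: [-0.4, 0.7, 1.5]
finger_gap: 0.0439
grip_force: 19.9
```

Contact felt. Releasing, then over to the garlic.

Request:
drive_tool([
  [[0,0,0],[0,0,0],0.55],
  [[0,0,0],[0,0,0],0.7],
  [[0,0,0],[0,0,0],0.8],
  [[0,0,0],[0,0,0],0.8],
  [[0,0,0],[0,0,-0.3],1],
  [[0,0,0],[0,0,-0.5],1],
  [[0,0,0],[0,0,-0.5],1],
  [[0,0,0],[0,0,-0.2],1],
])

```text
time_s: 18.27
tcp_pos: [0.5587, 0.1631, 0.234]
ee_rot: [2.464, 1.945, 0.007]
contact_force: [-0.7, 0.5, -0.4]
finger_gap: 0.0919
grip_force: 0.0
```

```bash
python3 -c "
from h import *
go((.442,.1055,.15),(.442,.1055,.028))"
```

```text
[0.5587 0.1631 0.234 ] yaw x 76.58 tilt 0.31 t 18.275 gap 0.09186681564563061 q6 0.3867689129857921
[0.442  0.1055 0.15  ] -> [-0.833 -1.005  0.833]
[0.442  0.1055 0.028 ] -> [-0.002 -0.006  1.22 ]
```

Request:
drive_tool([
  [[0,0,0],[-0.35,-0.43,0],0.85],
  [[0,0,0],[-0.35,-0.42,0],0.85],
  [[0,0,0],[-0.13,-0.16,0.3],0.85],
  [[0,0,0],[0,0,0.5],0.85],
  [[0,0,0],[0,0,0.2],0.85],
  [[0,0,0],[0,0,0],0.85],
])

```text
time_s: 19.02
tcp_pos: [0.4392, 0.1055, 0.1295]
ee_rot: [-2.465, -1.945, 0.004]
contact_force: [0.8, -0.6, 0.8]
finger_gap: 0.078
grip_force: 0.0
```

```bash
python3 -c "
from h import *
go((.442,.1055,.028))"
```

```text
[0.4392 0.1055 0.1295] yaw x 76.57 tilt 0.18 t 19.025 gap 0.07795914655069401 q6 0.30039381658666087
[0.442  0.1055 0.028 ] -> [0.007 0.03  1.015]
```

Request:
drive_tool([
  [[0,0,0],[0.01,0.02,0.35],0.85],
  [[0,0,0],[0,0,0.4],0.85],
  [[0,0,0],[0,0,0.27],0.85],
  [[0,0,0],[0,0,0],0],
  [[0,0,0],[0,0,0],0],
  [[0,0,0],[0,0,0],0],
  [[0,0,0],[0,0,0],0],
  [[0,0,0],[0,0,0],0],
], grip_force=10)

```text
time_s: 20.02
tcp_pos: [0.443, 0.1063, 0.0297]
ee_rot: [2.465, 1.946, 0.003]
contact_force: [-1.9, 0.7, 7.3]
finger_gap: 0.0496
grip_force: 10.0
```

```bash
python3 -c "
from h import *
go((.442,.1055,.13),(.578,.045,.13),(.578,.045,.08))"
```

```text
[0.443  0.1063 0.0297] yaw x 76.58 tilt 0.13 t 20.025 gap 0.049643796458996386 q6 0.3012394656268119
[0.442  0.1055 0.13  ] -> [-0.009 -0.006 -1.003]
[0.578 0.045 0.13 ] -> [-0.273  1.463  0.003]
[0.578 0.045 0.08 ] -> [-0.    -0.001  0.5  ]
```

Request:
drive_tool([
  [[0,0,0],[0,0,-0.2],0],
  [[0,0,0],[0,0,-0.45],0],
  [[0,0,0],[0,0,-0.4],0],
  [[0,0,0],[-0.07,0.35,0],0],
  [[0,0,0],[-0.08,0.4,0],0],
  [[0,0,0],[-0.08,0.42,0],0],
  [[0,0,0],[-0.05,0.28,0],0],
  [[0,0,0],[0,0,0],0],
])

```text
time_s: 21.02
tcp_pos: [0.5781, 0.0443, 0.1337]
ee_rot: [2.466, 1.944, 0.001]
contact_force: [0.0, 0.2, -0.8]
finger_gap: 0.0492
grip_force: 10.0
```

```bash
python3 -c "
from h import *
go((.578,.045,.13),(.578,.045,.073))"
```

```text
[0.5781 0.0443 0.1337] yaw x 76.5 tilt 0.08 t 21.025 gap 0.049237139271993975 q6 0.18026955344945547
[0.578 0.045 0.13 ] -> [ 0.006 -0.003  0.037]
[0.578 0.045 0.073] -> [-0.    -0.001  0.57 ]
```

Request:
drive_tool([
  [[0,0,0],[0,0,0.25],0],
  [[0,0,0],[0,0,0.25],0],
  [[0,0,0],[0,0,0.12],0],
  [[0,0,0],[0,0,0],0],
  [[0,0,0],[0,0,0],0.65],
  [[0,0,0],[0,0,0],0.65],
  [[0,0,0],[0,0,-0.3],0.65],
  [[0,0,0],[0,0,-0.5],0.8],
])

```text
time_s: 22.02
tcp_pos: [0.576, 0.0452, 0.1515]
ee_rot: [-2.464, -1.945, 0.004]
contact_force: [0.7, -0.5, 0.1]
finger_gap: 0.0657
grip_force: 0.0
```

```bash
python3 -c "
from h import *
go((.565,.2,.25),(.400,.358,.25),(.4,.358,.12),(.4,.358,.025))"
```

```text
[0.576  0.0452 0.1515] yaw x 76.57 tilt 0.18 t 22.025 gap 0.06571060967697305 q6 0.1802732120538089
[0.565 0.2   0.25 ] -> [ 1.479 -0.469 -0.985]
[0.4   0.358 0.25 ] -> [ 1.154 -1.972  0.005]
[0.4   0.358 0.12 ] -> [1.0e-03 4.0e-03 1.3e+00]
[0.4   0.358 0.025] -> [0.001 0.003 0.95 ]
```

Request:
drive_tool([
  [[0,0,0],[0,0,-0.5],0.9],
  [[0,0,0],[0,0,-0.5],0.9],
  [[0,0,0],[0.4,-0.37,0],0.9],
  [[0,0,0],[0.4,-0.37,0],0.9],
  [[0,0,0],[0.4,-0.37,0],0.9],
  [[0,0,0],[0.4,-0.37,0],0.9],
  [[0,0,0],[0.4,-0.37,0],0.9],
  [[0,0,0],[0.4,-0.37,0],0.9],
])

```text
time_s: 23.02
tcp_pos: [0.4157, 0.3317, 0.2524]
ee_rot: [2.466, 1.946, 0.003]
contact_force: [0.6, 0.1, 0.1]
finger_gap: 0.0825
grip_force: 0.0
```

Request:
drive_tool([
  [[0,0,0],[0.23,-0.22,0.4],0.9],
  [[0,0,0],[0,0,0.5],0.9],
  [[0,0,0],[0,0,0.3],0.9],
  [[0,0,0],[0,0,0],0.9],
  [[0,0,0],[0,0,0],0.9],
])

```text
time_s: 23.65
tcp_pos: [0.4015, 0.3582, 0.1331]
ee_rot: [2.466, 1.946, 0.004]
contact_force: [0.6, 0.3, -0.5]
finger_gap: 0.0824
grip_force: 0.0
```

```bash
python3 -c "
from h import *
go((.4,.358,.12),(.4,.358,.025))
cv2.imwrite('pics/d.png',cv2.resize(cam('scene')['pixels'][60:240,240:420],None,fx=3.2,fy=3.2,interpolation=2))"
```

```text
[0.4015 0.3582 0.1331] yaw x 76.56 tilt 0.15 t 23.65 gap 0.08237219111827948 q6 0.8205517304702018
[0.4   0.358 0.12 ] -> [-0.006 -0.014  0.131]
[0.4   0.358 0.025] -> [-0.002 -0.002  0.95 ]
```

View pics/d.png

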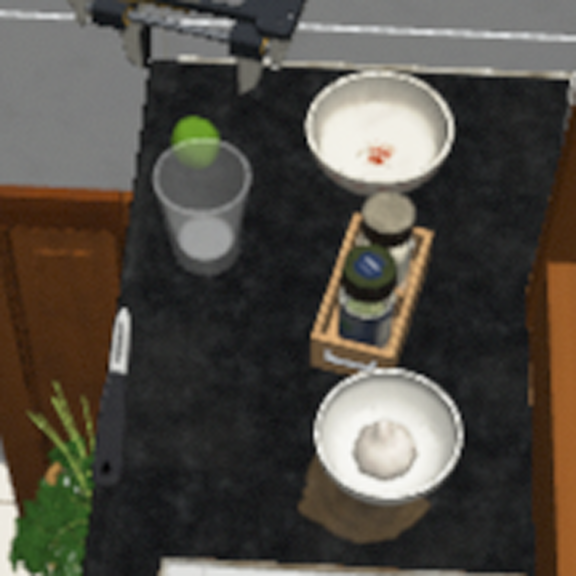

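Both jars stand in the caddy at (388,220) and (368,280), and the garlic sits in the plain bowl at (385,450). Lime (195,140) and glass (203,200) are untouched. Now descending on the lime.

Request:
drive_tool([
  [[0,0,0],[0,-0.015,0.35],0.9],
  [[0,0,0],[0,0,0.4],0.9],
  [[0,0,0],[0,0,0.33],0.9],
  [[0,0,0],[0,0,0],0.9],
  [[0,0,0],[0,0,0],0],
  [[0,0,0],[0,0,0],0],
  [[0,0,0],[0,0,0],0],
  [[0,0,0],[0,0,0],0],
])

```text
time_s: 24.7
tcp_pos: [0.3992, 0.3581, 0.0237]
ee_rot: [2.466, 1.947, 0.0]
contact_force: [-0.7, 0.6, -0.8]
finger_gap: 0.0474
grip_force: 0.0
```

Request:
drive_tool([
  [[0,0,0],[0,0,0],0],
  [[0,0,0],[0,0,-0.2],0],
  [[0,0,0],[0,0,-0.5],0],
  [[0,0,0],[0,0,-0.5],0],
  [[0,0,0],[0,0,-0.1],0],
  [[0,0,0],[0,0,0],0],
])

```text
time_s: 25.45
tcp_pos: [0.3991, 0.358, 0.1536]
ee_rot: [2.466, 1.947, 0.001]
contact_force: [0.3, -0.4, -0.6]
finger_gap: 0.0433
grip_force: 10.0
```

```bash
python3 -c "
from h import *
go((.565,.36,.15),(.565,.375,.15),(.565,.375,.07))"
```

```text
[0.3991 0.358  0.1536] yaw x 76.58 tilt 0.03 t 25.45 gap 0.04334836681788443 q6 0.8226377991201455
[0.565 0.36  0.15 ] -> [0.404 1.609 0.037]
[0.565 0.375 0.15 ] -> [ 0.146 -0.035  0.   ]
[0.565 0.375 0.07 ] -> [-0.  -0.   0.8]
```

Request:
drive_tool([
  [[0,0,0],[0.14,0.39,0],0],
  [[0,0,0],[0.14,0.4,0],0],
  [[0,0,0],[0.14,0.4,0],0],
  [[0,0,0],[0.14,0.38,0],0],
  [[0,0,0],[0,0,0],0],
  [[0,0,0],[0,0,0.3],0],
  [[0,0,0],[0,0,0.3],0],
  [[0,0,0],[0,0,0.23],0],
])

```text
time_s: 26.45
tcp_pos: [0.5624, 0.3755, 0.0672]
ee_rot: [-2.465, -1.946, 0.008]
contact_force: [0.0, 0.3, 0.3]
finger_gap: 0.0431
grip_force: 10.0
```

Request:
drive_tool([
  [[0,0,0],[0,0,0],0],
  [[0,0,0],[0,0,0],0.62],
  [[0,0,0],[0,0,0],0.62],
  [[0,0,0],[0,0,0],0.62],
  [[0,0,0],[0,0,-0.3],0.62],
  [[0,0,0],[0,0,-0.5],0.7],
  [[0,0,0],[0,0,-0.5],0.8],
  [[0,0,0],[0,0,-0.5],0.8],
])

```text
time_s: 27.45
tcp_pos: [0.5647, 0.376, 0.2528]
ee_rot: [2.466, 1.946, 0.002]
contact_force: [0.6, -0.0, 0.1]
finger_gap: 0.073
grip_force: 0.0
```

```bash
python3 -c "
from h import *
go((.391,-.2025,.245),(.391,-.2025,.025))
c=cam('top')
k=blob(c,(385,232,411,256),*G); print(plane(c,*cen(k),.0215))"
```

```text
[0.5647 0.376  0.2528] yaw x 76.57 tilt 0.06 t 27.45 gap 0.07303169498982245 q6 0.7089448778913261
[ 0.391  -0.2025  0.245 ] -> [-6.03  -0.346  0.074]
[ 0.391  -0.2025  0.025 ] -> [-1.0e-03 -2.0e-03  2.2e+00]
[ 0.39101532 -0.20257864  0.0215    ]
```

Request:
drive_tool([
  [[0,0,0],[-0.4,-0.03,0],0.8],
  [[0,0,0],[-0.5,-0.03,0],0.8],
  [[0,0,0],[-0.5,-0.03,0],0.8],
  [[0,0,0],[-0.5,-0.03,0],0.8],
  [[0,0,0],[-0.5,-0.03,0],0.8],
  [[0,0,0],[-0.5,-0.03,0],0.8],
  [[0,0,0],[-0.5,-0.03,0],0.8],
  [[0,0,0],[-0.5,-0.03,0],0.8],
])

```text
time_s: 28.5
tcp_pos: [0.4503, 0.0009, 0.251]
ee_rot: [2.465, 1.946, 0.002]
contact_force: [0.3, -0.9, 0.3]
finger_gap: 0.0736
grip_force: 0.0
```

Request:
drive_tool([
  [[0,0,0],[-0.5,-0.03,0],0.8],
  [[0,0,0],[-0.5,-0.03,0],0.8],
  [[0,0,0],[-0.5,-0.03,0],0.8],
  [[0,0,0],[-0.5,-0.03,0],0.8],
  [[0,0,1],[-0.13,0,0],0.8],
  [[0,0,1],[0,0,0],0.8],
  [[0,0,1],[0,0,0],0.8],
  [[0,0,1],[0,0,0],0.8],
])

```text
time_s: 29.5
tcp_pos: [0.3898, -0.2022, 0.2509]
ee_rot: [2.714, 1.58, 0.001]
contact_force: [0.5, -0.6, 0.2]
finger_gap: 0.0734
grip_force: 0.0
```

Request:
drive_tool([
  [[0,0,1],[0,0,0],0.8],
  [[0,0,1],[0,0,0],0.8],
  [[0,0,1],[0,0,0],0.8],
  [[0,0,1],[0,0,0],0.8],
  [[0,0,1],[0,0,0],0.8],
  [[0,0,1],[0,0,0],0.8],
  [[0,0,1],[0,0,0],0.8],
  [[0,0,1],[0,0,0],0.8],
])

```text
time_s: 30.5
tcp_pos: [0.3898, -0.2021, 0.2509]
ee_rot: [3.044, 0.772, 0.001]
contact_force: [0.9, 0.2, -0.5]
finger_gap: 0.073
grip_force: 0.0
```

Request:
drive_tool([
  [[0,0,1],[0,0,0],0.8],
  [[0,0,1],[0,0,0],0.8],
  [[0,0,1],[0,0,0.3],0.8],
  [[0,0,1],[0,0,0.3],0.8],
  [[0,0,1],[0,0,0.2],0.8],
  [[0,0,1],[0,0,0.2],0.8],
  [[0,0,1],[0,0,0.1],0.8],
  [[0,0,0.15],[0,0,0],0.8],
])

```text
time_s: 31.5
tcp_pos: [0.3896, -0.2019, 0.1403]
ee_rot: [-3.141, 0.001, 0.001]
contact_force: [0.5, -0.1, -0.9]
finger_gap: 0.0734
grip_force: 0.0
```

```bash
python3 -c "
from h import *
go((.391,-.2025,.12),(.391,-.2025,.025))
s=cam('scene')
k=blob(s,(262,275,292,308),*G); print(plane(s,*cen(k),.0215))
k=blob(s,(332,75,386,124),*G); print(plane(s,*cen(k),.035),cv2.contourArea(k.reshape(-1,1,2).astype(np.int32)))"
```

```text
[ 0.3896 -0.2019  0.1403] yaw x -0.02 tilt 0.04 t 31.5 gap 0.0734138267631112 q6 0.9181141440639888
[ 0.391  -0.2025  0.12  ] -> [0.015 0.006 0.203]
[ 0.391  -0.2025  0.025 ] -> [0.001 0.    0.95 ]
[ 0.40823451 -0.20123268  0.0215    ]
[0.56468224 0.37503997 0.035     ] 149.0
```

Request:
drive_tool([
  [[0,0,0],[0.01,0.005,0.35],0.8],
  [[0,0,0],[0,0,0.4],0.8],
  [[0,0,0],[0,0,0.3],0.8],
  [[0,0,0],[0,0,0.1],0.8],
  [[0,0,0],[0,0,0],0.8],
  [[0,0,0],[0,0,0],0],
  [[0,0,0],[0,0,0],0],
  [[0,0,0],[0,0,0],0],
])

```text
time_s: 32.55
tcp_pos: [0.3911, -0.2028, 0.0261]
ee_rot: [3.141, -0.001, 0.002]
contact_force: [-0.2, -0.8, -0.4]
finger_gap: 0.0481
grip_force: 0.0
```

Request:
drive_tool([
  [[0,0,0],[0,0,0],0],
  [[0,0,0],[0,0,0],0],
  [[0,0,0],[0,0,-0.2],0],
  [[0,0,0],[0,0,-0.5],0],
  [[0,0,0],[0,0,-0.6],0],
  [[0,0,0],[0,0,-0.6],0],
  [[0,0,0],[0,0,-0.3],0],
  [[0,0,0],[0,0,0],0],
])

```text
time_s: 33.55
tcp_pos: [0.3916, -0.2031, 0.2475]
ee_rot: [3.138, -0.001, 0.006]
contact_force: [-0.1, -0.8, -0.2]
finger_gap: 0.0457
grip_force: 10.0
```

```bash
python3 -c "
from h import *
go((.565,.335,.25),(.565,.335,.072))"
```

```text
[ 0.3916 -0.2031  0.2475] yaw x -0.02 tilt 0.3 t 33.55 gap 0.045661591212817126 q6 0.9186432753509401
[0.565 0.335 0.25 ] -> [ 1.732 -5.382 -0.035]
[0.565 0.335 0.072] -> [-0.007 -0.006  1.78 ]
```

Request:
drive_tool([
  [[0,0,0],[0.13,-0.4,0],0],
  [[0,0,0],[0.16,-0.5,0],0],
  [[0,0,0],[0.16,-0.5,0],0],
  [[0,0,0],[0.16,-0.5,0],0],
  [[0,0,0],[0.16,-0.5,0],0],
  [[0,0,0],[0.16,-0.5,0],0],
  [[0,0,0],[0.16,-0.5,0],0],
  [[0,0,0],[0.16,-0.5,0],0],
])

```text
time_s: 34.55
tcp_pos: [0.5156, 0.1889, 0.2432]
ee_rot: [3.141, -0.0, -0.005]
contact_force: [1.7, 0.4, -0.1]
finger_gap: 0.045
grip_force: 10.0
```

Request:
drive_tool([
  [[0,0,0],[0.16,-0.5,0],0],
  [[0,0,0],[0.16,-0.5,0],0],
  [[0,0,0],[0.16,-0.48,0],0],
  [[0,0,-1],[0,0,0],0],
  [[0,0,-1],[0,0,0],0],
  [[0,0,-1],[0,0,0],0],
  [[0,0,-1],[0,0,0],0],
  [[0,0,-1],[0,0,0],0],
])

```text
time_s: 35.55
tcp_pos: [0.5634, 0.335, 0.2426]
ee_rot: [3.092, 0.548, -0.006]
contact_force: [0.0, 0.7, -0.3]
finger_gap: 0.0451
grip_force: 10.0
```

Request:
drive_tool([
  [[0,0,-1],[0,0,0],0],
  [[0,0,-1],[0,0,0],0],
  [[0,0,-1],[0,0,0],0],
  [[0,0,-1],[0,0,0],0],
  [[0,0,-1],[0,0,0],0],
  [[0,0,-1],[0,0,0],0],
  [[0,0,-1],[0,0,0],0],
  [[0,0,-1],[0,0,0],0],
])

```text
time_s: 36.55
tcp_pos: [0.5634, 0.335, 0.2426]
ee_rot: [-2.822, -1.38, 0.007]
contact_force: [0.1, -0.4, -0.1]
finger_gap: 0.0454
grip_force: 10.0
```

Request:
drive_tool([
  [[0,0,-1],[0,0,0],0],
  [[0,0,-1],[0,0,0],0],
  [[0,0,-1],[0,0,0],0],
  [[0,0,-1],[0,0,0.3],0],
  [[0,0,-1],[0,0,0.3],0],
  [[0,0,-1],[0,0,0.2],0],
  [[0,0,0],[0,0,0],0],
])

```text
time_s: 37.42
tcp_pos: [0.5624, 0.3345, 0.1614]
ee_rot: [-2.475, -1.932, 0.011]
contact_force: [-0.1, -0.0, 0.0]
finger_gap: 0.0449
grip_force: 10.0
```

```bash
python3 -c "
from h import *
go((.565,.335,.17),(.565,.335,.072))"
```

```text
[0.5624 0.3345 0.1614] yaw x 75.94 tilt 0.42 t 37.425 gap 0.04490423579393877 q6 0.6651418366752387
[0.565 0.335 0.17 ] -> [ 0.011  0.024 -0.086]
[0.565 0.335 0.072] -> [0.005 0.006 0.98 ]
```

Request:
drive_tool([
  [[0,0,0],[0.01,0.02,0.3],0],
  [[0,0,0],[0,0,0.35],0],
  [[0,0,0],[0,0,0.25],0],
  [[0,0,0],[0,0,0],0],
  [[0,0,0],[0,0,0],0.62],
  [[0,0,0],[0,0,0],0.62],
  [[0,0,0],[0,0,0],0.62],
  [[0,0,0],[0,0,-0.3],0.62],
])

```text
time_s: 38.42
tcp_pos: [0.565, 0.3352, 0.104]
ee_rot: [-2.475, -1.933, 0.007]
contact_force: [0.8, 0.2, -0.7]
finger_gap: 0.0567
grip_force: 0.0
```

Request:
drive_tool([
  [[0,0,0],[0,0,-0.5],0.62],
  [[0,0,0],[0,0,-0.5],0.8],
  [[0,0,0],[0,0,-0.4],0.8],
  [[0,0,0],[-0.5,0,0],0.8],
  [[0,0,0],[-0.5,0,0],0.8],
  [[0,0,0],[-0.5,0,0],0.8],
  [[0,0,0],[-0.5,0,0],0.8],
  [[0,0,0],[-0.5,0,0],0.8],
])

```text
time_s: 39.42
tcp_pos: [0.5052, 0.0918, 0.2462]
ee_rot: [2.475, 1.933, 0.002]
contact_force: [0.3, -0.3, -0.1]
finger_gap: 0.0734
grip_force: 0.0
```

Request:
drive_tool([
  [[0,0,0],[-0.5,0,0],0.8],
  [[0,0,0],[-0.5,0,0],0.8],
  [[0,0,0],[-0.5,0,0],0.8],
  [[0,0,0],[-0.3,0,0],0.8],
  [[0,0,0],[0,0,0],0.8],
])

```text
time_s: 40.05
tcp_pos: [0.4618, -0.083, 0.2461]
ee_rot: [2.478, 1.929, 0.001]
contact_force: [-0.7, 0.2, 0.9]
finger_gap: 0.0733
grip_force: 0.0
```

```bash
python3 -c "
from h import *
go()
o=np.zeros((600,800,3),np.uint8)
o[:,:400]=cv2.resize(cam('scene')['pixels'][70:235,280:390],(400,600),interpolation=2)
o[:300,400:]=cv2.resize(cam('top')['pixels'][145:265,155:335],(400,300),interpolation=2)
cv2.imwrite('pics/e.png',o)"
```

```text
[ 0.4618 -0.083   0.2461] yaw x 75.78 tilt 0.08 t 40.05 gap 0.07333928888694259 q6 -0.09284317435822913
```

View pics/e.png

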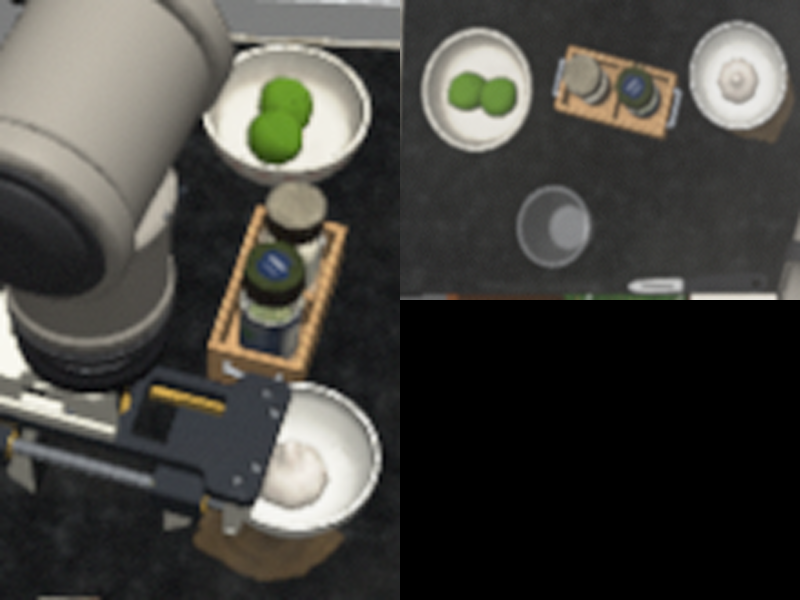

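Both limes are in the spotted bowl (top panel (467,90) and (498,97)). The garlic is in the plain bowl (738,82), both jars stand in their bays, the glass hasn't moved (555,227), and the arm is clear.

```bash
python3 -c "
from bench import arm
print(arm.sign_off())"
```

```text
the job is handed in; nothing more can be done
None
```

I handed the job in after about 40 s of robot time: in the last pictures both limes are in the spotted bowl, the garlic is in the plain bowl, each jar stands in its own caddy bay and the glass hasn't moved; the sign-off returned no verdict.

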